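# Unpin the ring mandrel and put it back in its rack

## Robot

A 7-joint arm with a two-finger parallel gripper is mounted at the origin on a cart in front of the work surface, level with it; the furniture and walls round the work are solid. World frame = base frame: x ahead of the robot, y to its left, z up, the work surface at z = 0. Lengths are in m, angles in rad, forces in N, time in s.
With the tool pointing down it reaches from about 0.4 to 0.925 m from the base axis. Payload 5.6 kg.
Tool frame: the origin (TCP) lies between the finger pads; the fingertips stand 19 mm ahead of it and the grasp point (between the pads) is the TCP (arm.tcp_to_tips is the distance from the TCP to the fingertips, in m); z points along the fingers, y is the line along which they close (so a half turn about z gives the same grasp; the last joint's range is limited). The gripper opens to 85 mm and grips with 20 to 120 N. Pads are 22 mm wide; open, the fingers measure 114 mm over their backs; the gripper's body (76 mm by 85 mm) begins 54 mm behind the grasp point. The pads swing forward as they close: fully open they stand 13 mm farther back than shut.
Start: joints at [1.062, 0.468, -0.012, 1.603, 0.006, 1.071, -0.056], TCP at [0.292, -0.581, 0.25] pointing down, gripper open.
Joint ranges: [-2.53, 2.53], [-0.31, 2.02], [-1.57, 1.55], [0.28, 2.44], [-1.29, 4.43], [0.15, 1.84], [-2.92, 2.92]. Speed limits (rad/s): [2.57, 2.57, 3.14, 3.14, 3.14, 3.14, 3.14].

## Interface

Orientations are given as a unit quaternion [w, x, y, z].
In Python, from cell import arm, vision gives the robot as it stands. The module is installed in compiled form; this text tells all that it offers. Calls block until the motion is done:
- arm.goto(position, orientation): joint-space move of the TCP to a pose.
- arm.servo_line(position, orientation=None, vel=0.15): straight line of the TCP; orientation=None keeps the orientation; vel is the mean speed in m/s.
- arm.move_j(angles): joint-space move.
- arm.grip(opening, grip_force=None): finger opening in m; grip_force is the grip in N (None keeps the last); returns when the fingers have stopped.
- arm.wait(seconds).
- arm.inverse_kinematics(position, orientation): joint angles nearest the present ones, or None.
- arm.get_state(): the state.
- vision.read_camera(name): name is "scene" or "side" or "wrist"; returns a dict with "color" (420x560x3 uint8, red, green, blue), "depth" (420x560 float32, m along the optical axis (not along the pixel's ray), 0 where there is no reading), "fx", "fy", "cx", "cy" (pixels), "extrinsics" (4x4, takes a point from camera to world coordinates); the wrist camera has in their place "tool_from_camera" (4x4, takes a point from camera to tool coordinates, whose origin is the TCP and whose axes are the flange's). Camera axes: x right, y down, z forward; pixel columns grow to the right and rows downward; lengths in m; the calibration is good to about 2 mm. A picture is of the moment at which its call begins: read the wrist's pose just before it.
A pose or a line that the arm cannot do raises arm.Unreachable and nothing moves.
- arm.hand_in(): hands the job in; it is judged then, once.
Trained networks look in the newest picture that a camera, given by its name, has taken for a name from the list of things; names that differ only in an ending like _2 or _b are one class to them, and where a whole thing is asked for, a point or a joint stands for the part that bears it (a point fixed in the world has none). Each returns a list of dicts, best first, with "conf" (0 to 1); they miss things now and then, are a little off and sometimes report something else, mostly with a low value. They report only what shows in the picture. A call takes as long as a camera call. They do not tell look-alikes from the thing itself.
- vision.spot_in(name, camera): "position" ([x, y, z] in m, in world coordinates, good to about 4 mm: the middle of the surface that is visible of it).
- vision.trace(name, camera): "region" (420x560 bool, what is visible of it).
- vision.mark_of(name, camera): "position" ([x, y, z] in m, in world coordinates, good to about 4 mm: a listed point, or the origin of a listed thing).
The state is a dict: "clock": time; "joints": joint angles; "qd": joint speeds; "joint_efforts": joint torques, N m; "tool_pos": TCP position; "ee_rot": TCP orientation; "contact_force": force on the tool from outside, world axes, zero at the start; "ft_torque": the same for the moment, N m; "opening": finger opening in m; "gripper_force": force on a finger pad.
Only numpy, scipy, OpenCV 4.12 (cv2) and the standard library are available. Lean on these libraries where they do the work, as an engineer would, in place of code of your own. Each camera call takes 0.05 s, during which the arm holds its last target. There are 200 camera calls.

## Task

The ring mandrel is locked in its bench holder by the spring-loaded index plunger on top. Pull the plunger's black grip straight up and give it about a quarter turn, so that it stays latched up by itself when you let go; then draw the mandrel straight out of the holder and lay it in the empty pair of notches of the wooden rack, resting across both boards and roughly centred on them. Leave the plunger latched up, do not drop the mandrel on the bench, and leave the other mandrel in the rack and the caliper and wax ring where they are.

Things in the scene. Friction and masses are not known exactly. Their poses are not given: they have to be found in the camera images.
- holder: Grey cast mandrel holder, bolted down: foot 104 x 84 x 11 mm, on it a block 50 mm long (x), 52 mm wide, top at z = 88 mm, with a 21.6 mm square bore through it along x, bore axis at z = 62 mm. Origin: centre of the foot's underside, z up, x the way the mandrel sticks out and is drawn out. The index plunger stands upright on the block, exactly above the origin.
- plunger (a joint): Lift of the sprung plunger, m. 0: its pin stands in the tang's cross hole and locks the mandrel. Hard stop at 0.016; the spring pulls down with about 6 N at 0, 11 N at 0.016. Above 0.010 a cross pin under the grip has left two slots in the sleeve and the grip can turn; let down after turning, the cross pin rests on the sleeve and the plunger stays at about 0.010, clear of the mandrel.
- plunger_grip (a joint): Turn of the grip about the vertical, rad, counter-clockwise from above positive. Near 0, kept by the slots, while the plunger is down (grip's length along the holder's x); free from -1.8 to 1.8 once pulled up: either way serves.
- grip_mid (a point): Where to hold the plunger's black grip, on the plunger's axis, 127 mm above the bench when down; axes turn with the grip. The grip is a rounded bar 48 mm long (x), 22 mm thick (y), 24 mm high, its top 10.5 mm above this point, its underside 13.5 mm below. Beneath it is the steel sleeve, 17 mm in diameter, down to z = 95 mm; then a hexagon 26 mm across.
- mandrel: Ring mandrel, bare aluminium, 0.2 to 0.34 kg, 236 mm long, sticking out level from the holder, sagging about 2 degrees. Origin: its grip point, on the axis where it is 22 mm thick, 11 mm from the centre of mass; hold it here from above. x runs along the axis to the thin end: square tang 20 x 20 mm from -124 to -78 mm, collar 30 mm across to -71 mm (stands against the block), then a round taper 26 to 16 mm thick up to +112 mm.
- tang_end (a point): End of the mandrel's square tang, on its axis, 124 mm behind the mandrel's origin; at the start 46 mm deep inside the bore.
- holder_mouth (a point): Centre of the bore's mouth on the holder's front face, 25 mm along the holder's x and 62 mm above its origin.
- rack: Dark wooden rack, fixed: base 128 x 170 x 12 mm and two upright boards across it, 16 mm thick, at x = -50 and +50 mm, 60 mm high. Each board has two 90 degree V notches, 40 mm wide at the top and 20 mm deep, at y = -40 and +40 mm. Origin: centre of the base's underside, on the bench; x runs along the mandrels that lie in it.
- free_notch (a point): Bottom line of the empty pair of notches, midway between the two boards: x = 0, y = +40 mm, z = 40 mm in the rack's frame, axes as the rack's. The ring mandrel at rest in the notches has its axis about 16 mm above this point; either end may point either way.
- bezel_mandrel: Smaller steel mandrel with a wooden handle, 220 mm long, up to 25 mm thick, lying loose in the rack's other notches (y = -40 mm). It stays there. Origin on its axis, near its middle.
- caliper: Steel vernier caliper, 68 x 200 x 10 mm, flat on the bench in front of the holder: a bystander. Origin: centre of its underside.
- wax_ring: Green wax ring, 30 mm across, 10 mm high, on the bench: a bystander. Origin: centre of its underside.
Things that resemble listed ones, but are neither listed nor needed, are in the scene too. There is more than one size of the mandrel; the one meant has the size given above.

How it is judged:
By the outcome, as a careful person would: the job done as asked, in the order asked, and still so for the second after the job is handed in, with the robot touching nothing.
It also fails if it takes over 56 s, if anything falls off the work surface, if the arm or the gripper's body presses on something with over 40 N, if the wrist force passes 120 N, or if a joint passes its speed limit or range.

## Working session

There is one attempt and no reset: what is moved stays moved. The work goes in short steps, each a Python script; the robot and the scene stay as the last script left them, time stands still between calls to the robot, and variables do not carry over. Pictures are saved under pics/ and viewed, at most 10 in all, crops included, and the job is handed in when it is done.

```bash
mkdir -p pics; cat > h.py <<'E'
import numpy as np, cv2
from cell import arm, vision
def snap(cam,fn=None):
    d=vision.read_camera(cam)
    if fn: cv2.imwrite('pics/'+fn,d['color'][:,:,::-1])
    return d
def cloud(d,T=None):
    z=d['depth'];v,u=np.indices(z.shape)
    P=np.stack([(u-d['cx'])/d['fx']*z,(v-d['cy'])/d['fy']*z,z],-1)
    T=d['extrinsics'] if T is None else T
    return P@T[:3,:3].T+T[:3,3]
def pix(d,p):
    q=np.linalg.inv(d['extrinsics'])@np.r_[p,1]
    return q[0]/q[2]*d['fx']+d['cx'],q[1]/q[2]*d['fy']+d['cy']
E
python3 - <<'E'
from h import *
np.set_printoptions(precision=3,suppress=True)
for c in ['scene','side']:
    d=snap(c,c+'1.png'); np.savez(c+'.npz',**d)
    for n in ['holder','grip_mid','mandrel','tang_end','holder_mouth','rack','free_notch','bezel_mandrel','caliper','wax_ring']:
        print(c,n,[(np.array(r['position']).round(3).tolist(),round(r['conf'],2),np.round(pix(d,r['position'])).tolist()) for r in vision.mark_of(n,c)[:3]])
print(arm.get_state()['clock'])
E
```

```text
scene holder [([0.575, 0.297, -0.002], 0.96, [314.0, 210.0]), ([0.579, 0.194, 0.056], 0.74, [300.0, 213.0])]
scene grip_mid [([0.574, 0.298, 0.128], 0.43, [315.0, 182.0]), ([0.574, 0.299, -0.002], 0.3, [314.0, 210.0])]
scene mandrel [([0.577, 0.195, 0.057], 0.78, [300.0, 212.0]), ([0.457, 0.705, 0.015], 0.74, [340.0, 148.0]), ([0.575, 0.299, -0.0], 0.5, [314.0, 209.0])]
scene tang_end [([0.294, 0.696, 0.02], 0.59, [307.0, 138.0])]
scene holder_mouth [([0.578, 0.269, 0.063], 0.82, [311.0, 200.0])]
scene rack [([0.603, -0.237, 0.003], 0.84, [231.0, 304.0])]
scene free_notch [([0.649, -0.245, 0.039], 0.58, [241.0, 304.0])]
scene bezel_mandrel [([0.572, -0.22, 0.056], 0.86, [225.0, 285.0])]
scene caliper [([0.413, 0.054, 0.001], 0.73, [240.0, 230.0])]
scene wax_ring [([0.678, 0.051, -0.001], 0.6, [302.0, 259.0])]
side holder [([0.573, 0.297, -0.001], 0.93, [264.0, 258.0])]
side grip_mid [([0.572, 0.301, 0.129], 0.68, [262.0, 222.0])]
side mandrel [([0.461, 0.705, 0.017], 0.67, [251.0, 358.0]), ([0.577, 0.198, 0.058], 0.61, [272.0, 226.0]), ([0.574, 0.319, 0.066], 0.19, [260.0, 243.0])]
side tang_end [([0.576, 0.322, 0.064], 0.74, [259.0, 244.0]), ([0.292, 0.698, 0.025], 0.65, [326.0, 369.0])]
side holder_mouth [([0.576, 0.272, 0.06], 0.88, [264.0, 237.0])]
side rack [([0.605, -0.235, 0.001], 0.72, [298.0, 187.0])]
side free_notch [([0.643, -0.245, 0.04], 0.94, [290.0, 177.0])]
side bezel_mandrel [([0.567, -0.219, 0.055], 0.52, [306.0, 177.0])]
side caliper [([0.415, 0.051, -0.0], 0.65, [329.0, 226.0])]
side wax_ring [([0.674, 0.052, 0.002], 0.45, [259.0, 217.0])]
1.1
```

View pics/scene1.png

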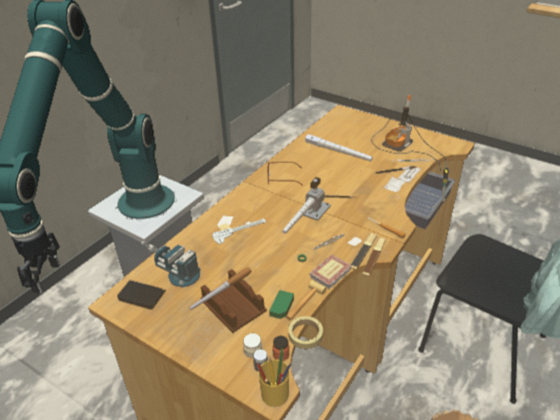

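View pics/side1.png

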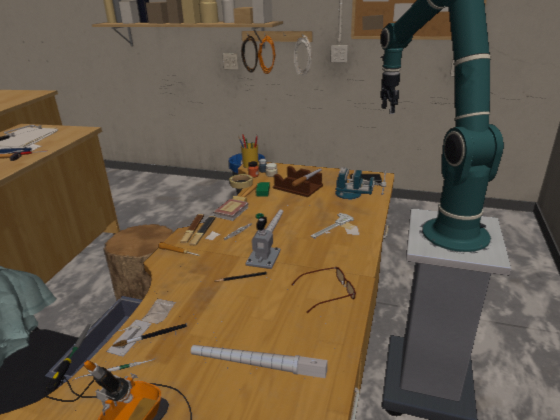

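Candidates for the mandrel are the one in the holder (scene px 300,212; origin ≈ 0.577, 0.197) and a larger look-alike lying loose on the bench (340,148; tang 34 px further). The description says it is locked in the holder with a plunger, so I take the first. The rack is at (231,304). Next I check both from close by with the wrist camera.

```bash
cat >> h.py <<'E'
from scipy.spatial.transform import Rotation as Ro
np.set_printoptions(precision=4,suppress=True)
def down(a):
    "tool z down, closing line (tool y) at world bearing a"
    y=np.array([np.cos(a),np.sin(a),0]);z=np.array([0,0,-1.]);x=np.cross(y,z)
    q=Ro.from_matrix(np.stack([x,y,z],1)).as_quat(); return [q[3],q[0],q[1],q[2]]
def wrist(fn=None):
    s=arm.get_state();q=s['ee_rot'];T=np.eye(4)
    T[:3,:3]=Ro.from_quat([q[1],q[2],q[3],q[0]]).as_matrix();T[:3,3]=s['tool_pos']
    d=snap('wrist',fn);d['extrinsics']=T@d['tool_from_camera'];return d
def st():
    s=arm.get_state();print({k:np.round(s[k],3).tolist() for k in['clock','joints','tool_pos','contact_force','opening','gripper_force']});return s
E
python3 - <<'E'
from h import *
s=arm.get_state();q=s['ee_rot'];print(Ro.from_quat([q[1],q[2],q[3],q[0]]).as_matrix())
for p in [(.58,.29,.16),(.58,.2,.06),(.64,-.24,.06)]:
  for a in [0,90,180,270]:
    j=arm.inverse_kinematics(p,down(np.radians(a)));print(p,a,None if j is None else np.array(j))
d=snap('wrist');print(d['tool_from_camera'],d['fx'])
E
```

```text
[[ 0.8935  0.449  -0.    ]
 [ 0.449  -0.8935 -0.    ]
 [-0.      0.     -1.    ]]
(0.58, 0.29, 0.16) 0 [ 0.0775  0.7596 -0.888   1.6357  0.6551  1.0694 -1.0043]
(0.58, 0.29, 0.16) 90 [ 0.074   0.7565 -0.8815  1.6359  0.6496  1.0668  0.5702]
(0.58, 0.29, 0.16) 180 [ 0.2586  1.0471 -1.3338  1.6247  1.045   1.3388  1.902 ]
(0.58, 0.29, 0.16) 270 [-0.1364  0.6342 -0.5377  1.6503  0.3787  0.9627 -2.3785]
(0.58, 0.2, 0.06) 0 [ 0.0059  0.7296 -0.5367  1.782   0.5103  0.7722 -0.7929]
(0.58, 0.2, 0.06) 90 [ 0.1581  0.8136 -0.7659  1.7719  0.7252  0.8626  0.6221]
(0.58, 0.2, 0.06) 180 [ 0.4269  1.2136 -1.3399  1.7561  1.2489  1.292   1.8998]
(0.58, 0.2, 0.06) 270 [-0.1385  0.6822 -0.3342  1.7922  0.3188  0.7205 -2.2157]
(0.64, -0.24, 0.06) 0 [ 0.5038  0.7649 -0.2835  1.608   0.2714  0.8076  0.1067]
(0.64, -0.24, 0.06) 90 [ 0.6931  0.8328 -0.5752  1.5935  0.5485  0.8817  1.482 ]
(0.64, -0.24, 0.06) 180 [ 0.1004  0.755   0.3048  1.6398 -0.2931  0.7921 -2.6072]
(0.64, -0.24, 0.06) 270 [ 0.3284  0.7405 -0.0269  1.6219  0.0258  0.7796 -1.2806]
[[-0.0009 -0.9587 -0.2843  0.0724]
 [ 1.     -0.001   0.     -0.0004]
 [-0.0003 -0.2843  0.9587 -0.1239]
 [ 0.      0.      0.      1.    ]] 359.12924246881715
```

```bash
python3 - <<'E'
from h import *
p0=arm.get_state()['tool_pos']
for n,p,names in [('rack',(.605,-.24,.28),['rack','free_notch','bezel_mandrel']),('hold',(.577,.25,.29),['holder','grip_mid','mandrel','tang_end','holder_mouth'])]:
    arm.goto(p,down(0));arm.wait(.3)
    d=wrist(n+'.png');np.savez('w_'+n,**d)
    for m in names:
        print(m,[(np.array(r['position']).round(4).tolist(),round(r['conf'],2),np.round(pix(d,r['position'])).tolist()) for r in vision.mark_of(m,'wrist')[:3]])
st()
a=[cv2.imread(f'pics/{n}.png') for n in('rack','hold')]
cv2.imwrite('pics/both.png',cv2.resize(np.hstack(a),(800,300),interpolation=cv2.INTER_AREA))
E
```

```text
rack [([0.6073, -0.2333, -0.0008], 0.76, [278.0, 166.0]), ([0.568, -0.2191, 0.0522], 0.37, [238.0, 160.0])]
free_notch [([0.6473, -0.2444, 0.0456], 0.57, [317.0, 184.0]), ([0.6076, -0.2328, 0.0009], 0.18, [278.0, 166.0])]
bezel_mandrel []
holder [([0.574, 0.2971, -0.0037], 0.68, [273.0, 129.0])]
grip_mid [([0.5752, 0.2951, 0.128], 0.86, [273.0, 142.0])]
mandrel []
tang_end []
holder_mouth [([0.5754, 0.271, 0.0606], 0.81, [274.0, 160.0])]
{'clock': 5.725, 'joints': [-0.051, 0.466, -0.565, 1.587, 0.265, 1.166, -0.673], 'tool_pos': [0.577, 0.25, 0.29], 'contact_force': [0.424, 0.355, -1.109], 'opening': 0.085, 'gripper_force': 0.0}
```

View pics/both.png

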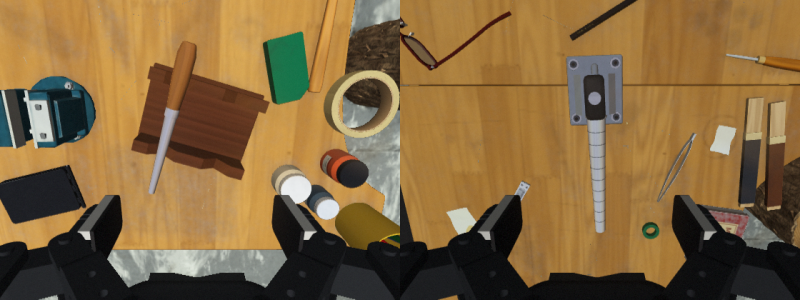

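The left half shows the rack with the bezel mandrel in its left notches and the free notches to the right (px ~225,120). The right half shows the holder with the grip at (594,97), and its mandrel running straight down to (599,230). This is the locked one, so the choice holds. Next I refine poses from depth.

```bash
python3 - <<'E'
from h import *
def sel(P,lo,hi,c,r): 
    m=(P[...,2]>lo)&(P[...,2]<hi)&(abs(P[...,0]-c[0])<r[0])&(abs(P[...,1]-c[1])<r[1]); return P[m]
def rect(Q):
    (c,s,a)=cv2.minAreaRect((Q[:,:2]*1000).astype(np.float32)); return np.round(c,1),np.round(s,1),round(a,2)
D=np.load('w_hold.npz');P=cloud(D,D['extrinsics'])
g=sel(P,.132,.15,(.575,.297),(.04,.04));print('grip',len(g),rect(g),np.median(g[:,2]))
f=sel(P,.006,.014,(.575,.297),(.07,.07));print('foot',len(f),rect(f))
b=sel(P,.084,.092,(.575,.297),(.05,.05));print('block',len(b),rect(b))
m=sel(P,.04,.085,(.577,.17),(.03,.09))
for y in np.arange(.08,.26,.02):
    q=m[abs(m[:,1]-y)<.004]
    if len(q)>5: print(round(y,2),len(q),'x',(q[:,0].min()+q[:,0].max())/2,'w',np.ptp(q[:,0]),'ztop',np.percentile(q[:,2],95))
print('ymin',m[:,1].min())
D=np.load('w_rack.npz');P=cloud(D,D['extrinsics'])
r=sel(P,.056,.064,(.607,-.235),(.13,.13));print('boardtops',len(r))
b=sel(P,.009,.0145,(.607,-.235),(.11,.13));print('base',rect(b))
al=sel(P,.009,.064,(.607,-.235),(.11,.13))
import scipy.ndimage as nd
for t in r[::max(1,len(r)//60)]:print(t.round(4).tolist(),end=' ')
E
```

```text
grip 1758 (array([574.6, 299. ]), array([22. , 47.8]), 2.77) 0.1374079069804634
foot 3355 (array([574.7, 298.9]), array([ 84.2, 104.2]), 1.99)
block 1141 (array([574.6, 299. ]), array([45.1, 50. ]), 2.0)
0.1 84 x 0.5808621840950101 w 0.015801225013717612 ztop 0.06341483828481766
0.12 95 x 0.5808427842618231 w 0.017813615771333002 ztop 0.06511304735345319
0.14 108 x 0.5802938999862008 w 0.018733994378028695 ztop 0.0657841532145108
0.16 127 x 0.5797595032557803 w 0.019469245875699426 ztop 0.06731325458452808
0.18 140 x 0.578688071104102 w 0.021270756633411048 ztop 0.0687291957141743
0.2 155 x 0.5781581005086631 w 0.021978191045954554 ztop 0.07019910761960999
0.22 174 x 0.5776796657172303 w 0.022500365540494616 ztop 0.07147568211979918
0.24 193 x 0.5766554602468381 w 0.02419863268916911 ztop 0.07268223351591381
ymin 0.08321173762437395
boardtops 4801
base (array([ 622.7, -193. ]), array([179.1, 180.8]), 74.81)
[0.6009, -0.1304, 0.0639] [0.5497, -0.1594, 0.06] [0.598, -0.1622, 0.0639] [0.5559, -0.1647, 0.0604] [0.5719, -0.1665, 0.0563] [0.5491, -0.1691, 0.0595] [0.5636, -0.1709, 0.0582] 
[... 693 characters left out ...]
0606] [0.5675, -0.2348, 0.0624] [0.5592, -0.2413, 0.0595] [0.5675, -0.247, 0.0566] [0.5615, -0.2527, 0.0582] [0.5174, -0.256, 0.0609] [0.5317, -0.2584, 0.0594] [0.5346, -0.2605, 0.0592] [0.5389, -0.2633, 0.0567] [0.5579, -0.2654, 0.0567] [0.5193, -0.2676, 0.0598] [0.5283, -0.2694, 0.0607] [0.5527, -0.2726, 0.0573] [0.5832, -0.2733, 0.0621] [0.596, -0.2762, 0.0595] [0.594, -0.2778, 0.0611] [0.5809, -0.28, 0.0606] [0.6111, -0.2813, 0.0601] [0.5929, -0.2837, 0.0593] [0.5818, -0.2853, 0.0606] [0.5869, -0.2873, 0.0612] [0.6081, -0.2901, 0.0595] [0.6132, -0.294, 0.0576] [0.6472, -0.2977, 0.0567] [0.6482, -0.3006, 0.0578] [0.6499, -0.3024, 0.0615] [0.6534, -0.3066, 0.0592] [0.6681, -0.3132, 0.0595]
```

```bash
cat >> h.py <<'E'
O=np.array([.5747,.299]);A=np.radians(2);hx=np.array([np.sin(A),-np.cos(A)])
E
python3 - <<'E'
from h import *
D=np.load('w_rack.npz');P=cloud(D,D['extrinsics']).reshape(-1,3)
u=np.radians(-13.5);rx=np.array([np.sin(u),-np.cos(u)]);ry=np.array([np.cos(u),np.sin(u)])
q=P[(P[:,2]>.0575)&(P[:,2]<.0625)]
d=q[:,:2]-[.607,-.234];lx=d@rx;ly=d@ry
k=(abs(lx)<.066)&(abs(lx)>.035)&(abs(ly)<.095)&(abs(ly+.04)>.02)
c,s,a=cv2.minAreaRect((q[k,:2]*1000).astype(np.float32));print('rack',c,s,a)
g=[*O,.126]
arm.grip(.05,70)
arm.goto([*O,.20],down(A));arm.servo_line(g,vel=.1);st()
arm.grip(.0,70);arm.wait(.2);st()
arm.servo_line([*O,.1405],vel=.04);arm.wait(.2);s=st()
E
```

```text
rack (606.6029052734375, -234.76255798339844) (116.30597686767578, 162.27651977539062) 73.69535827636719
{'clock': 7.55, 'joints': [-0.173, 0.67, -0.508, 1.671, 0.394, 0.903, -0.801], 'tool_pos': [0.575, 0.299, 0.127], 'contact_force': [-0.022, -0.635, 0.759], 'opening': 0.05, 'gripper_force': 0.0}
{'clock': 8.108, 'joints': [-0.173, 0.669, -0.508, 1.671, 0.394, 0.904, -0.801], 'tool_pos': [0.575, 0.299, 0.127], 'contact_force': [-1.073, -0.582, 5.841], 'opening': 0.021, 'gripper_force': 69.225}
{'clock': 8.825, 'joints': [-0.168, 0.653, -0.515, 1.664, 0.384, 0.926, -0.793], 'tool_pos': [0.575, 0.299, 0.14], 'contact_force': [2.774, 3.585, -10.69], 'opening': 0.021, 'gripper_force': 68.684}
```

```bash
python3 - <<'E'
from h import *
for a in np.arange(15,91,15): arm.goto([*O,.1405],down(A+np.radians(a)))
s=st();print(s['ft_torque'])
arm.servo_line([*O,.135],vel=.03);arm.wait(.2);st()
arm.grip(.045);arm.wait(.2);st()
arm.servo_line([*O,.21],vel=.15)
arm.goto([.578,.24,.29],down(A))
d=wrist('p2.png');P=cloud(d);m=(P[...,2]>.132)&(P[...,2]<.17)&(np.linalg.norm(P[...,:2]-O,axis=-1)<.04);g=P[m]
print(len(g),cv2.minAreaRect((g[:,:2]*1000).astype(np.float32)),np.median(g[:,2]));st()
E
```

```text
{'clock': 10.825, 'joints': [0.048, 0.776, -0.863, 1.65, 0.666, 1.036, 0.569], 'tool_pos': [0.574, 0.299, 0.14], 'contact_force': [-0.942, 4.064, -10.744], 'opening': 0.021, 'gripper_force': 68.835}
[ 0.8969 -0.0923  0.0156]
{'clock': 11.358, 'joints': [0.046, 0.78, -0.86, 1.652, 0.672, 1.031, 0.57], 'tool_pos': [0.575, 0.299, 0.137], 'contact_force': [-5.642, -3.525, 6.64], 'opening': 0.021, 'gripper_force': 71.271}
{'clock': 11.917, 'joints': [0.046, 0.782, -0.86, 1.652, 0.673, 1.028, 0.572], 'tool_pos': [0.575, 0.299, 0.135], 'contact_force': [0.339, 0.553, 0.219], 'opening': 0.045, 'gripper_force': 0.0}
1963 ((574.4765625, 298.9662780761719), (47.68071746826172, 21.46471405029297), 2.0226805210113525) 0.14715525513076316
{'clock': 13.775, 'joints': [0.007, 0.476, -0.626, 1.593, 0.295, 1.171, -0.646], 'tool_pos': [0.578, 0.24, 0.289], 'contact_force': [-0.086, -0.184, -0.217], 'opening': 0.045, 'gripper_force': 0.0}
```

```bash
python3 - <<'E'
from h import *
M=O+.103*hx
arm.grip(.05,90)
arm.goto([*M,.13],down(A));arm.servo_line([*M,.059],vel=.1);st()
arm.grip(0,90);arm.wait(.2);st()
for k in (.01,.03,.055,.08):
    arm.servo_line([*(M+k*hx),.059],vel=.06);st()
arm.servo_line([*(M+.08*hx),.17],vel=.12);arm.wait(.2);s=st();print(s['ft_torque'])
snap('side','lift_s.png')
d=snap('scene');cv2.imwrite('pics/lift.png',cv2.resize(d['color'][120:330,180:460,::-1],None,fx=2.5,fy=2.5))
E
```

```text
{'clock': 15.558, 'joints': [-0.019, 0.715, -0.493, 1.791, 0.471, 0.754, -0.724], 'tool_pos': [0.579, 0.196, 0.059], 'contact_force': [-0.468, 0.127, 0.378], 'opening': 0.05, 'gripper_force': 0.0}
{'clock': 16.142, 'joints': [-0.018, 0.714, -0.493, 1.791, 0.471, 0.754, -0.724], 'tool_pos': [0.579, 0.196, 0.06], 'contact_force': [-0.849, -0.758, 5.714], 'opening': 0.02, 'gripper_force': 88.038}
{'clock': 16.458, 'joints': [-0.001, 0.712, -0.493, 1.799, 0.471, 0.75, -0.71], 'tool_pos': [0.579, 0.186, 0.059], 'contact_force': [-0.354, -1.324, 0.02], 'opening': 0.02, 'gripper_force': 88.268}
{'clock': 16.942, 'joints': [0.034, 0.706, -0.493, 1.812, 0.472, 0.744, -0.681], 'tool_pos': [0.579, 0.165, 0.059], 'contact_force': [0.507, 0.469, -1.527], 'opening': 0.02, 'gripper_force': 87.944}
{'clock': 17.508, 'joints': [0.076, 0.699, -0.495, 1.826, 0.472, 0.736, -0.644], 'tool_pos': [0.58, 0.141, 0.059], 'contact_force': [-0.388, -0.967, -4.277], 'opening': 0.02, 'gripper_force': 87.997}
{'clock': 18.075, 'joints': [0.119, 0.693, -0.496, 1.837, 0.473, 0.73, -0.605], 'tool_pos': [0.581, 0.116, 0.059], 'contact_force': [-0.23, -1.015, -3.012], 'opening': 0.02, 'gripper_force': 87.997}
{'clock': 19.35, 'joints': [0.185, 0.546, -0.582, 1.786, 0.366, 0.921, -0.52], 'tool_pos': [0.581, 0.116, 0.169], 'contact_force': [-0.587, -0.807, -3.397], 'opening': 0.02, 'gripper_force': 88.016}
[-0.0643 -0.0164  0.0339]
```

View pics/lift.png

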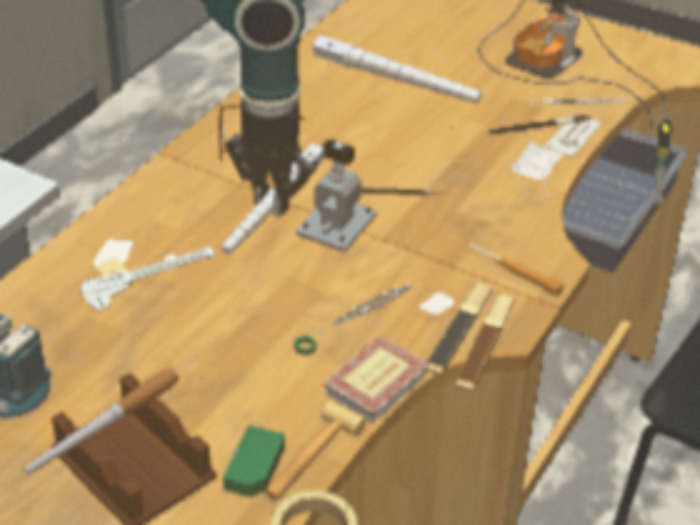

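The mandrel is out and held level (lift.png px ~270,205), the bore is empty and the rack is untouched. Next I locate the empty V notches in the earlier depth image.

```bash
python3 - <<'E'
from h import *
from scipy.optimize import least_squares
D=np.load('w_rack.npz');P=cloud(D,D['extrinsics']).reshape(-1,3)
c=np.array([.6066,-.2348]);u=np.radians(-16.3);rx=np.array([np.sin(u),-np.cos(u)]);ry=np.array([np.cos(u),np.sin(u)])
d=P[:,:2]-c;lx=d@rx;ly=d@ry;z=P[:,2]
for sgn in(-1,1):
    k=(abs(lx*sgn-.05)<.006)&(ly>.012)&(ly<.068)&(z>.036)&(z<.064)
    f=least_squares(lambda p:np.minimum(.06,p[1]+abs(ly[k]-p[0]))-z[k],[.04,.04],loss='soft_l1',f_scale=.001)
    print(sgn,k.sum(),f.x,np.sqrt(np.mean(f.fun**2)))
    k=(z>.057)&(z<.062)&(abs(lx*sgn-.05)<.02)&(ly>.0)&(ly<.1);print(np.percentile(lx[k],[1,99]),np.percentile(ly[k],[1,99]))
E
```

```text
-1 753 [0.0399 0.0404] 0.0008111073712411749
[-0.058  -0.0423] [0.0004 0.0804]
1 589 [0.0399 0.0403] 0.0008531552727687631
[0.0416 0.0578] [0.0006 0.0804]
```

```bash
python3 - <<'E'
from h import *
c=np.array([.6066,-.2348]);u=np.radians(-16.3);rx=np.array([np.sin(u),-np.cos(u)]);ry=np.array([np.cos(u),np.sin(u)])
F=c+.0399*ry+.004*rx
arm.servo_line([*F,.17],down(u),vel=.12);arm.wait(.2);st()
arm.servo_line([*F,.075],vel=.08)
z=.075
while z>.054:
    z-=.003;arm.servo_line([*F,z],vel=.03);arm.wait(.1);s=arm.get_state()
    print(round(z,3),s['contact_force'],s['tool_pos'][2])
    if s['contact_force'][2]>1.5:break
snap('side')
d=snap('scene');cv2.imwrite('pics/place.png',cv2.resize(d['color'][240:360,160:320,::-1],None,fx=4,fy=4))
print(st()['clock'])
E
```

```text
{'clock': 22.892, 'joints': [0.615, 0.665, -0.439, 1.534, 0.314, 1.013, -0.193], 'tool_pos': [0.644, -0.25, 0.17], 'contact_force': [-0.013, -0.864, -3.687], 'opening': 0.02, 'gripper_force': 88.018}
0.072 [ 0.0569 -0.7957 -3.0637] 0.07207693729427044
0.069 [-0.1067 -0.4443 -3.1497] 0.0689111675372997
0.066 [-0.3045 -0.128  -3.5874] 0.06593160674223025
0.063 [ 0.4865  0.889  -2.2794] 0.06293109523850295
0.06 [ 0.7924 -0.2817 -2.7245] 0.059919952566451114
0.057 [-2.3729 -0.2474  5.063 ] 0.05784687634519578
{'clock': 26.425, 'joints': [0.584, 0.797, -0.391, 1.583, 0.376, 0.836, -0.239], 'tool_pos': [0.644, -0.25, 0.058], 'contact_force': [-2.523, 0.963, 5.459], 'opening': 0.02, 'gripper_force': 89.094}
26.425
```

View pics/place.png

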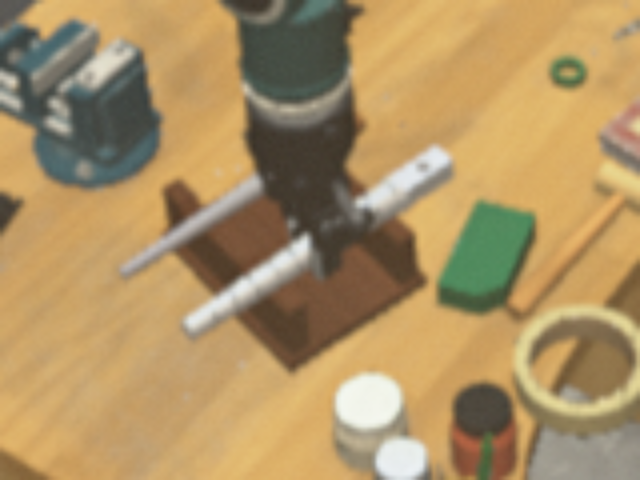

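The mandrel lies across both boards in the right-hand notches (px 190,325 to 445,160) and its weight is on the rack. I release it with a small opening, retreat and check.

```bash
python3 - <<'E'
from h import *
c=np.array([.6066,-.2348]);u=np.radians(-16.3);rx=np.array([np.sin(u),-np.cos(u)]);ry=np.array([np.cos(u),np.sin(u)])
F=c+.0399*ry+.004*rx
arm.grip(.04);arm.wait(.2);st()
arm.servo_line([*F,.16],vel=.1)
arm.goto([.605,-.24,.28],down(0));arm.wait(.3)
d=wrist('end.png');P=cloud(d).reshape(-1,3);e=P[:,:2]-c;lx=e@rx;ly=e@ry;z=P[:,2]
for x in(-.1,-.075,-.03,0,.03,.075,.1):
    k=(abs(lx-x)<.004)&(abs(ly-.04)<.025)&(z>.045);print(x,k.sum(),ly[k].mean() if k.any() else '',np.percentile(z[k],95) if k.any() else '')
k=(abs(ly-.04)<.012)&(z>.035)&(abs(lx)<.15);print('ends',lx[k].min(),lx[k].max())
s=snap('scene')
for n in['caliper','wax_ring','bezel_mandrel','grip_mid']:print(n,[(np.round(r['position'],3).tolist(),round(r['conf'],2)) for r in vision.mark_of(n,'scene')[:2]])
b=s['color'][160:250,270:390,::-1];b=cv2.resize(b,(560,420))
cv2.imwrite('pics/final.png',cv2.resize(np.hstack([d['color'][:,:,::-1],b]),(800,300),interpolation=cv2.INTER_AREA));st()
E
```

```text
{'clock': 26.958, 'joints': [0.584, 0.798, -0.39, 1.583, 0.376, 0.835, -0.239], 'tool_pos': [0.644, -0.25, 0.057], 'contact_force': [0.274, -0.047, 0.359], 'opening': 0.04, 'gripper_force': 0.0}
-0.1 220 0.03906482404726386 0.0710486273447782
-0.075 251 0.03851243013418952 0.07351059526821205
-0.03 216 0.03817593414011501 0.06982856958882874
0 2652 0.03943076867286151 0.3248143821828162
0.03 153 0.03839408383232027 0.06591413787368054
0.075 121 0.038706953746612816 0.06296137892051323
0.1 108 0.03881901450529474 0.061157922454910786
ends -0.11907507602361875 0.11696834265147957
caliper [([0.412, 0.051, -0.002], 0.69)]
wax_ring [([0.676, 0.052, -0.003], 0.59)]
bezel_mandrel [([0.571, -0.219, 0.055], 0.8), ([0.647, -0.248, 0.037], 0.32)]
grip_mid [([0.577, 0.299, 0.137], 0.6)]
{'clock': 29.317, 'joints': [0.718, 0.513, -0.558, 1.541, 0.286, 1.17, 0.106], 'tool_pos': [0.605, -0.24, 0.28], 'contact_force': [-0.08, 0.157, -0.527], 'opening': 0.04, 'gripper_force': 0.0}
```

View pics/final.png

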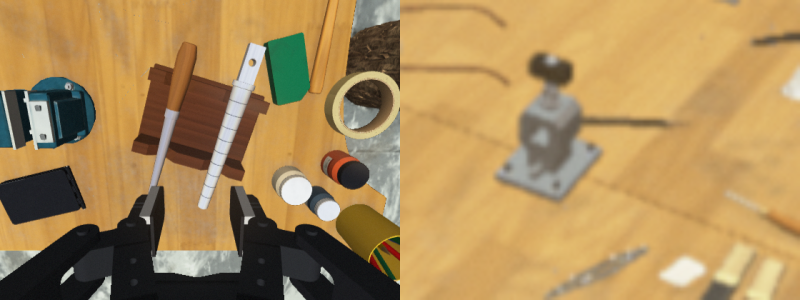

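The mandrel rests centred in the free notches (255,50 to 203,205), and the bezel mandrel is unmoved. The plunger is still up and turned (550,68), the holder is empty, and the robot is clear of everything.

```bash
python3 -c "
from cell import arm
print(arm.hand_in())"
```

```text
the job is handed in; nothing more can be done
None
```

The job is handed in at about 29 s of the 56 s limit: the plunger is latched up, the ring mandrel lies centred across both boards in the empty notches to within about 1 mm, and the bezel mandrel, caliper and wax ring are where they were.

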